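Hold the hidden bolt head while the spring driver tightens the nut

ROBOT

A 6-joint arm with a two-finger parallel gripper is mounted at the origin on the work surface. World frame = base frame: x ahead of the robot, y to its left, z up, the work surface at z = 0. Lengths are in m, angles in rad, forces in N, time in s.
With the tool pointing down it reaches from about 0.275 to 0.825 m from the base axis. Payload 5.2 kg.
Tool frame: the origin (TCP) lies at the very end of the fingers, on their centre line; the grasp point (between the pads) lies behind it (hold_point_z is the z of the grasp point in the tool frame, in m); z points along the fingers, y is the direction in which the jaws open and shut (so a half turn about z gives the same grasp; the last joint's range is limited). The gripper opens to 93 mm and grips with 3 to 60 N. Pads are 15 mm wide; open, the fingers measure 128 mm over their backs; the gripper's body (75 mm by 188 mm) begins 65 mm behind the grasp point.
Start: joints at [-1.377, 0.259, 1.535, -0, 1.348, -0.203], TCP at [0.213, -0.507, 0.219] pointing down, gripper open.
Joint ranges: [-3.14, 3.14], [-0.91, 2.08], [0.19, 2.58], [-1.22, 4.36], [0.22, 2.71], [-3.12, 3.12]. Speed limits (rad/s): [2.57, 2.57, 3.14, 3.14, 3.14, 3.14].

INTERFACE

Orientations are given as [roll, pitch, yaw] about the fixed x, y, z axes, in that order (R = Rz(yaw) Ry(pitch) Rx(roll)).
In Python, from rig import get_obs, get_image, job_done, hold_point_z gives the robot as it stands.
- The arm moves only by the tool servo_tool, never from a script. Its argument "increments" is one flat list of numbers, 5 for each row, row after row: the shift along the tool's x, y, z in m, then the turn about the tool's z in rad, then the gripper's target within -1 to 1 (shut at 1, half-way at 0, fully open at -1). A call has exactly 10 rows; each row is the pose to reach, as a shift and turn from the pose measured when the call began, along the tool's axes at that moment; what a row does not reach only later rows make up. A row lasts 1/10 s, in which the tool goes at most 50 mm and 8.59 degrees, less where a joint would pass 70% of its speed; a pose out of reach is approached as far as the arm can. A call with a gripper value outside its range is refused whole. The fingers move at their own pace and stop on an object; the grip force is fixed at half the most. Time passes only in rows, so rows that repeat a pose let the fingers close, or fill a call up. It gives the time, the measured TCP pose, the force and the opening at its end, in the units of the state.
- get_obs(): the state, without advancing time (a new reading comes with each control period).
- get_image(name): name is "side" or "top"; returns a dict with "frame" (384x512x3 uint8, blue, green, red), "z_map" (384x512 float32, m along the optical axis (not along the pixel's ray), 0 where there is no reading), "camera_matrix" (3x3 intrinsics, pixels), "k1" (the pictures are not rectified: a ray, as slopes to the right and down, at radius r is drawn at 1 + k1 r^2 times it, then the intrinsics apply), "extrinsics" (4x4, takes a point from camera to world coordinates). Camera axes: x right, y down, z forward; pixel columns grow to the right and rows downward; lengths in m; the calibration is good to about 2 mm. A picture is of the moment at which its call begins.
- job_done(): hands the job in, once; it reports no verdict.
The state is a dict: "time": time; "joint_positions": joint angles; "qd": joint speeds; "joint_efforts": joint torques, N m; "position": TCP position; "eef_rot": TCP orientation; "force": force on the tool from outside, world axes, zero at the start; "wrist_torque": the same for the moment, N m; "width": finger opening in m.
Only numpy, scipy, OpenCV 4.12 (cv2) and the standard library are available. Lean on these libraries where they do the work, as an engineer would, in place of code of your own. Each camera call takes 0.05 s, during which the arm holds its last target.

TASK

On the wafer carrier stand, start the spring nut driver: swing its red-knobbed lever all the way to its stop and let go of it so that it springs back. Then reach down through the narrow gap between the steel bracket and the white wafer carrier, grip the hex bolt head hidden behind the bracket, and keep it from turning until the driver has run the nut up tight. Finish still holding the bolt head firmly between the fingers (do not let go), and leave everything else on the bench where it is.

Things in the scene. Friction and masses are not known exactly. Their poses are not given: they have to be found in the camera images.
- stand: Carrier stand, fixed. Origin on the bench under the middle of the steel bracket's rear face; x along the bolt, level, away from the robot (yaw up to 0.3 rad), y left, z up. Its frame, mm: base plate x -135..195, y -95..95, 8 thick; bracket x -6..0, y -45..45, top z 100; brass nut x -17..-7; blue driver housing x -86..-28, y -38..38, top z 78, with a small brass catch bar on it up to z 86.
- gap (a point): Middle of the gap's top opening: in the stand's frame at x 24, y 0, z 100 mm; axes as the stand's. The gap is 48 wide along x, from the bracket's rear face (x 0) to the near wall of the white wafer carrier (x 48..176, y -68..68, wall top z 100, dark discs up to z 110), open from above and at both y sides, down to the base plate.
- lever: The lever; origin on its upright pivot, on the housing top, in the stand's frame at x -54, y 0, z 78 mm; its axes are the stand's at rest and turn with it. The knob runs on a level circle of 70 mm radius about it: at rest 140 degrees from stand x towards stand y (stand x -108, y 45 mm), at the stop 80 degrees (x -42, y 69 mm).
- lever_knob (a point): Red upright round knob on the end of the lever, 16 mm in diameter, 33 tall. The point is its centre, 106.5 mm above the bench (it spans 90 to 123 mm); below it is the flat steel lever arm, top 90 mm above the bench. It is swung clockwise seen from above, away from the robot.
- swing (a joint): Angle of the lever, rad: 0 at rest, 1.05 at its stop. A spring pushes it home with about 1.4 N at the knob at rest and 3.2 N at the stop. At the stop it pulls back the catch (from about 0.95 rad on), which starts the driver for good; let go, the lever springs home.
- bolt_head: Steel hex bolt head in the gap: 24 mm across flats, 14 thick, on an 18 mm wide collar. Origin at its centre, 22 mm behind the bracket, 70 mm above the bench; x is the bolt axis, flats face +-y and every 60 degrees. It squares itself when gripped from above, fingers closing along stand y. Once the driver runs, nut and bolt turn together (0.4 rad/s) until the head is held.
- nut (a joint): Turn of the brass nut in rad, about the stand's +x axis; 0 at the start, and grows for as long as the driver turns it (0.08 N m at most). With the bolt head held it turns at about 0.25 rad/s until tight, then stops.
- thread (a joint): How far the nut has been screwed up on the bolt, in rad (turn of the nut less turn of the bolt): between 0 and 0.45 at the start, 1.5 when tight. It grows only while the head is held, and takes about 3 to 7 s from gripping.
- tweezers: Steel tweezers, 120 mm long, lying loose on the bench; origin under the middle. Leave alone.
- black_tweezers: Black tweezers, 120 mm long, 8 high, lying loose on the stand's base plate at its right (-y) side. Leave alone.
- spare_nut: Loose brass hex nut, 24 mm across flats, 10 high, on the stand's base plate near its front right corner. Leave alone.
- parts_tray: Dark blue divided tray, 100 x 200 x 45 mm, loose on the right of the bench; origin under its middle. Leave alone.
- wash_bottle: White bottle with blue cap, 56 mm in diameter, 150 tall, loose on the left. Leave alone.
- sample_dish: Shallow glass dish, 90 mm in diameter, 16 high, loose on the right. Leave alone.
- wafer_box: Flat round ivory single-wafer box, 116 mm in diameter, 24 high, loose at the far left. Leave alone.

How it is judged:
On the way, in this order (a step that is already met when the one before it is completed fails the run):
1. the lever is swung to its stop (value of joint swing above 0.97 rad), for 0.05 s.
2. the lever is let go and has sprung home, and the driver is running (value of joint swing below 0.1 rad and contact force between the fingers and lever below 0.1 N and value of joint nut above 0.1 rad), for 0.1 s.
3. the bolt head is gripped between the fingers (contact force between the fingers and bolt_head above 4 N and distance between the grasp point and bolt_head below 0.03 m), for 0.3 s.
At the end, for the whole second after the job is handed in: Nut tight (thread over 1.42 of 1.5 rad), fingers still gripping the bolt head (over 4 N, grasp point within 30 mm of its centre) so that nut and bolt stand still (under 0.05 rad/s), lever home (under 0.1 rad), every loose thing within 30 mm of its start (all of step 3 and value of joint thread above 1.42 rad and velocity of joint nut between -0.05 and 0.05 rad/s and value of joint swing below 0.1 rad and distance of each of tweezers, black_tweezers, spare_nut, parts_tray, wash_bottle, sample_dish, wafer_box from where it was at the start of the episode below 0.03 m); the arm keeps its last pose, push and grip.
It fails at once if a loose thing on the bench was moved by more than 30 mm (distance of any of tweezers, black_tweezers, spare_nut, parts_tray, wash_bottle, sample_dish, wafer_box from where it was at the start of the episode above 0.03 m).
It also fails if it takes over 54 s, if anything falls off the work surface, if the arm or the gripper's body presses on something with over 40 N, if the wrist force passes 120 N, or if a joint passes its speed limit or range.

## Working session

There is one attempt and no reset: what is moved stays moved. The work goes in short steps, Python scripts to look and compute and a tool call to move; the robot and the scene stay as the last step left them, time stands still between calls to the robot, and variables do not carry over. Pictures are saved under pics/ and viewed, and the job is handed in when it is done.

Besides the shell and the picture viewer there is one more tool, called by a JSON object that holds its "name" and its "arguments". servo_tool: Moves the arm, as the interface text tells. Its arguments: {"type":"object","properties":{"increments":{"type":"array"}},"required":["increments"]}

```bash
ls; mkdir -p pics
python3 - <<'E'
from rig import *
import rig,cv2,numpy as np
print(rig.hold_point_z if not callable(rig.hold_point_z) else rig.hold_point_z())
print(get_obs())
for n in("side","top"):
    d=get_image(n); cv2.imwrite(f"pics/{n}0.png",d["frame"]); np.savez(f"pics/{n}0.npz",**d)
    print(n,d["camera_matrix"],d["k1"],d["extrinsics"])
E
```

```text
pics
-0.0188
{'time': 0.0, 'joint_positions': array([-1.37680024e+00,  2.59331307e-01,  1.53607547e+00, -4.40583183e-06,
        1.34796073e+00, -2.02796282e-01]), 'qd': array([-0.0006737 ,  0.00074927, -0.00069399,  0.00026683, -0.00024418,
        0.00224632]), 'joint_efforts': array([-9.24555243e-04, -4.37316620e+01, -2.84001625e+01,  7.15703890e-02,
        4.10808530e-02, -1.29587811e-04]), 'position': array([ 0.21247141, -0.50672576,  0.21782704]), 'eef_rot': array([-3.13985331e+00, -3.53264070e-04,  3.96793044e-01]), 'force': array([-0.14201071,  0.05379871,  0.08255301]), 'wrist_torque': array([-0.01077028,  0.06359992, -0.04262327]), 'width': 0.0930677017973529}
side [[356.04068287   0.         258.2693316 ]
 [  0.         356.04068287 191.92519681]
 [  0.           0.           1.        ]] 0.017448922608782495 [[-0.73583442 -0.43882352  0.51573406 -0.05650205]
 [-0.67713473  0.47005381 -0.56616074  0.68383952]
 [ 0.00602189 -0.765822   -0.64302441  0.84124526]
 [ 0.          0.          0.          1.        ]]
top [[410.96353551   0.         256.93897478]
 [  0.         410.96353551 189.70358541]
 [  0.           0.           1.        ]] -0.02582539114487904 [[-0.02520972 -0.99418016  0.10473911  0.381169  ]
 [-0.99966292  0.02572088  0.00353221  0.01693293]
 [-0.00620563 -0.10461476 -0.99449346  1.33024065]
 [ 0.          0.          0.          1.        ]]
```

View pics/top0.png

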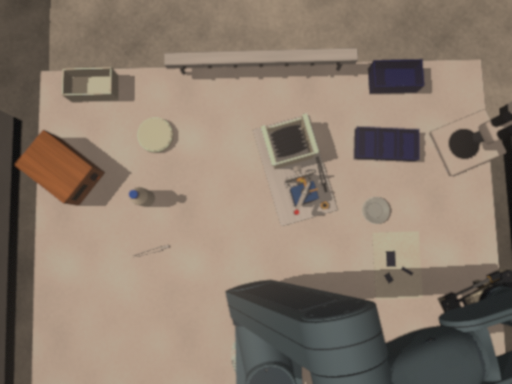

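View pics/side0.png

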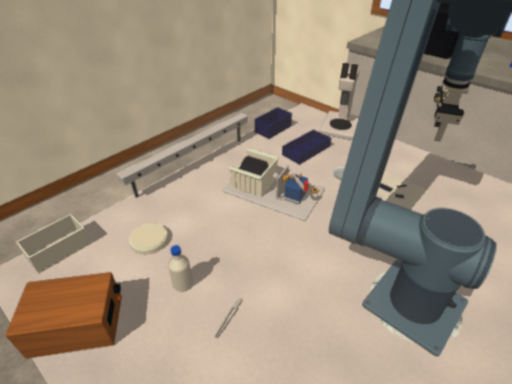

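The top view shows the stand at about px (295,165) with the red knob at (296,211). In the side view the stand is near (275,180). I'll zoom in on both.

Run:
```python
import cv2,numpy as np
a=np.load("pics/top0.npz")["frame"][100:230,245:350]; b=np.load("pics/side0.npz")["frame"][140:225,215:335]
cv2.imwrite("pics/tc.png",cv2.resize(a,None,fx=4.5,fy=4.5,interpolation=2)); cv2.imwrite("pics/sc.png",cv2.resize(b,None,fx=6,fy=6,interpolation=2))
```

```text
(no output)
```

View pics/tc.png

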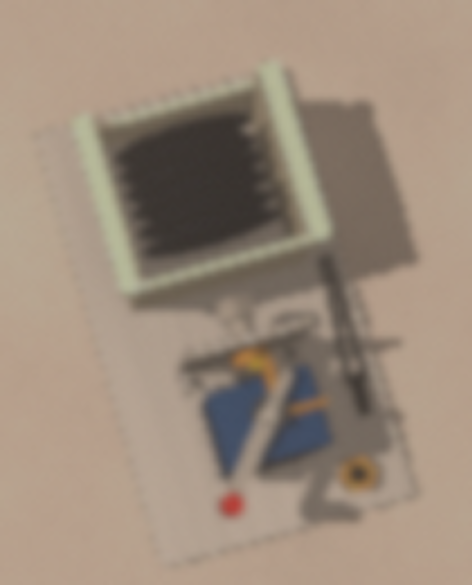

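View pics/sc.png

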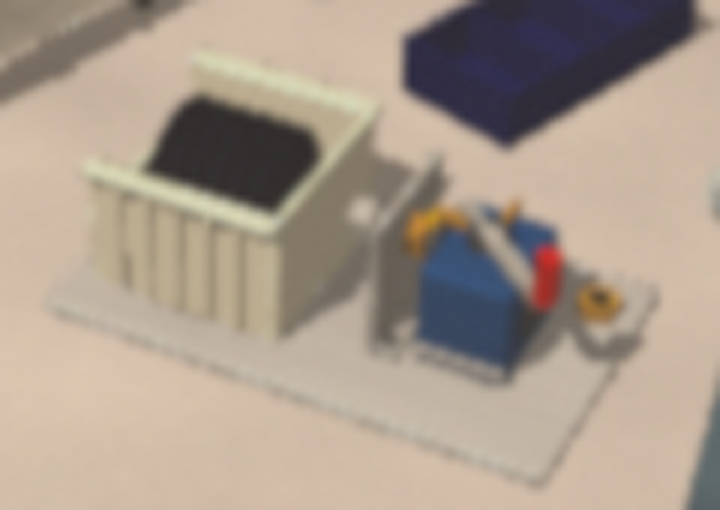

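```bash
cat > h.py <<'E'
import cv2,numpy as np
def ray(d,u,v):
    K=d["camera_matrix"];T=d["extrinsics"];k=float(d["k1"])
    p=np.array([(u-K[0,2])/K[0,0],(v-K[1,2])/K[1,1]]);q=p.copy()
    for _ in range(20): q=p/(1+k*(q@q))
    r=T[:3,:3]@np.array([q[0],q[1],1]);return T[:3,3],r/np.linalg.norm(r)
def plane(d,uv,z):
    o,r=ray(d,*uv);return o+r*(z-o[2])/r[2]
def tri(d1,a,d2,b):
    o1,r1=ray(d1,*a);o2,r2=ray(d2,*b)
    s=np.linalg.lstsq(np.c_[r1,-r2],o2-o1,rcond=None)[0]
    p,q=o1+s[0]*r1,o2+s[1]*r2;return (p+q)/2,np.linalg.norm(p-q)
def tc(x,y): return ((x+.5)/4.5-.5+245,(y+.5)/4.5-.5+100)
def sc(x,y): return ((x+.5)/6-.5+215,(y+.5)/6-.5+140)
def red(f,roi):
    x0,y0,x1,y1=roi;h=cv2.cvtColor(f[y0:y1,x0:x1],cv2.COLOR_BGR2HSV)
    m=((h[...,0]<6)|(h[...,0]>174))&(h[...,1]>140)&(h[...,2]>90)
    ys,xs=np.nonzero(m);w=f[y0:y1,x0:x1].astype(float);w=(w[...,2]-w[...,1])[m]
    return ((xs*w).sum()/w.sum()+x0,(ys*w).sum()/w.sum()+y0),m.sum()
def proj(d,P):
    T=d["extrinsics"];K=d["camera_matrix"];c=T[:3,:3].T@(np.asarray(P)-T[:3,3]);s=c[:2]/c[2];s=s*(1+float(d["k1"])*(s@s));return s*K[0,0]+K[:2,2]
E
python3 - <<'E'
from h import *
t=np.load("pics/top0.npz");s=np.load("pics/side0.npz")
a,n=red(t["frame"],(285,200,310,225));b,m=red(s["frame"],(290,170,320,200));print(a,n,b,m)
print("knob",tri(t,a,s,b),plane(t,a,.12))
pairs={"cNL":((125,295),(272,235)),"cNR":((330,237),(380,103)),"cFR":((283,60),(195,55)),"cFL":((78,118),(85,165)),"pNL":((158,567),(540,488)),"pNR":((418,494),(657,290))}
S={"cNL":(48,68,100),"cNR":(48,-68,100),"cFR":(176,-68,100),"cFL":(176,68,100),"pNL":(-135,95,8),"pNR":(-135,-95,8)}
A=[];B=[]
for k,(p,q) in pairs.items():
    X,e=tri(t,tc(*p),s,sc(*q));W=plane(t,tc(*p),S[k][2]/1e3);print(k,X.round(4),round(e,4),W.round(4),plane(s,sc(*q),S[k][2]/1e3).round(4))
    A.append(S[k][:2]);B.append(W[:2])
A=np.array(A)/1e3;B=np.array(B)
def fit(A,B):
    a=A-A.mean(0);b=B-B.mean(0);y=np.arctan2((a[:,0]*b[:,1]-a[:,1]*b[:,0]).sum(),(a*b).sum())
    R=np.array([[np.cos(y),-np.sin(y)],[np.sin(y),np.cos(y)]]);o=B.mean(0)-R@A.mean(0)
    print("yaw",y,"o",o);print(((A@R.T+o-B)*1e3).round(1));return R,o
R,o=fit(A,B)
for n,p in dict(knob=(-.108,.045),bolt=(.022,0),piv=(-.054,0)).items(): print(n,R@p+o)
E
```

```text
(np.float64(296.02441731409544), np.float64(211.96892341842397)) 9 (np.float64(305.6367041198502), np.float64(185.6182656295016)) 33
knob (array([ 0.44073502, -0.09315146,  0.10639435]), np.float64(0.0007204703051447949)) [ 0.43977432 -0.09212207  0.12      ]
cNL [ 0.5848 -0.0276  0.0957] 0.0004 [ 0.5842 -0.0274  0.1   ] [ 0.5809 -0.0237  0.1   ]
cNR [ 0.6209 -0.1665  0.0997] 0.0015 [ 0.6203 -0.1669  0.1   ] [ 0.6213 -0.1658  0.1   ]
cFR [ 0.7492 -0.1395  0.0896] 0.006 [ 0.7438 -0.14    0.1   ] [ 0.7409 -0.1268  0.1   ]
cFL [0.7073 0.0011 0.0991] 0.0002 [0.7069 0.001  0.1   ] [0.7064 0.002  0.1   ]
pNL [ 0.4021 -0.0493  0.002 ] 0.002 [ 0.4028 -0.0485  0.008 ] [ 0.398  -0.0446  0.008 ]
pNR [ 0.4508 -0.2361  0.0052] 0.0015 [ 0.45  -0.236  0.008] [ 0.4497 -0.2326  0.008 ]
yaw 0.24267224690733963 o [ 0.55587619 -0.11006687]
[[ 1.9 -5.2]
 [-1.5  2.4]
 [-0.7  6.2]
 [ 3.5 -2.8]
 [-0.8 -1.8]
 [-2.4  1.2]]
knob [ 0.44022728 -0.09233752]
bolt [ 0.57723157 -0.10478032]
piv [ 0.50345843 -0.12304293]
```

Checks agree: the knob triangulates to z = 0.1064 (stated 0.1065), and its xy is within 1 mm of the stand fit. Next I check the bolt blob and plan the lever move.

```bash
cat >> h.py <<'E'
def tool(o,P,yaw):
    "TCP target P world, yaw -> shift in tool axes + turn"
    from scipy.spatial.transform import Rotation as Ro
    R=Ro.from_euler("xyz",o["eef_rot"]).as_matrix()
    d=R.T@(np.asarray(P)-o["position"]);y0=np.arctan2(R[1,0],R[0,0]);return np.r_[d,y0-yaw].round(4)
YAW=.243;PIV=np.array([.5034,-.123])
def knob(sw): a=np.radians(140)-sw+YAW;return PIV+.07*np.array([np.cos(a),np.sin(a)])
E
python3 - <<'E'
from h import *
from rig import get_obs
t=np.load("pics/top0.npz");s=np.load("pics/side0.npz")
print("bolt blob",tri(t,tc(233,312),s,sc(362,208)), proj(t,(.577,-.1048,.082)),tc(233,312), proj(s,(.577,-.1048,.082)),sc(362,208))
print(tool(get_obs(),(.417,-.107,.2),.55)); print(knob(0))
E
```

```text
bolt blob (array([ 0.57582536, -0.10032104,  0.07892397]), np.float64(0.004397754684118957)) [297.48666497 167.80544065] (296.3888888888889, 168.94444444444446) [276.13487113 172.94144506] (274.9166666666667, 174.25)
[ 0.3431 -0.2897  0.0185 -0.1532]
[ 0.44052578 -0.09222936]
```

{"name": "servo_tool", "arguments": {"increments": [0.03,-0.025,0,-0.05,0,0.07,-0.06,0,-0.1,1,0.11,-0.095,0,-0.15,1,0.15,-0.13,0.01,-0.153,1,0.19,-0.16,0.01,-0.153,1,0.23,-0.195,0.01,-0.153,1,0.27,-0.23,0.015,-0.153,1,0.3,-0.26,0.018,-0.153,1,0.33,-0.28,0.018,-0.153,1,0.343,-0.29,0.018,-0.153,1]}}

```text
time: 1.1
position: [0.4175, -0.1031, 0.2002]
eef_rot: [-3.139, -0.001, 0.553]
force: [-0.7, -0.3, 0.5]
width: 0.0171
```

Run:
```python
from h import *
from rig import *
o=get_obs();print(o["time"],o["position"],o["eef_rot"],o["width"],o["force"])
print(tool(o,(.417,-.107,.1),.55))
for n in("side","top"):
    d=get_image(n); np.savez(f"pics/{n}1.npz",**d)
    f=d["frame"][130:240,230:360] if n=="top" else d["frame"][80:220,210:380]
    cv2.imwrite(f"pics/{n}1.png",cv2.resize(f,None,fx=4,fy=4,interpolation=2))
```

```text
1.1 [ 0.41749067 -0.10308154  0.20020112] [-3.13887385e+00 -1.27311647e-03  5.53231680e-01] 0.01708162134546142 [-0.65965091 -0.29703876  0.54360383]
[-0.0026  0.0033  0.1002  0.0032]
```

View pics/side1.png

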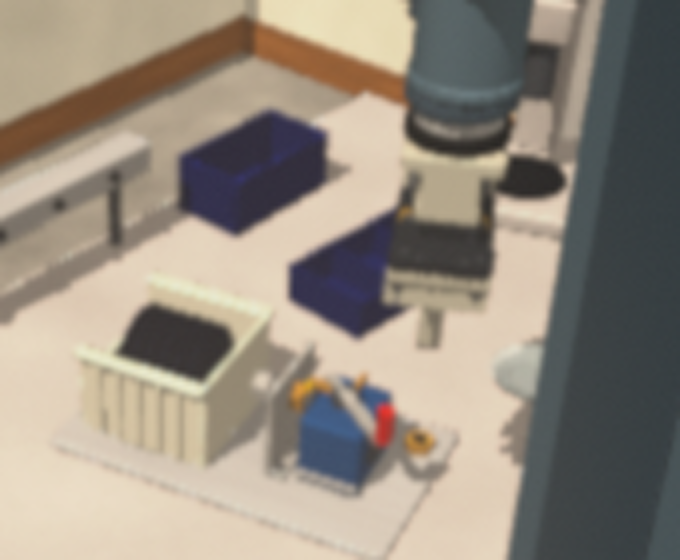

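View pics/top1.png

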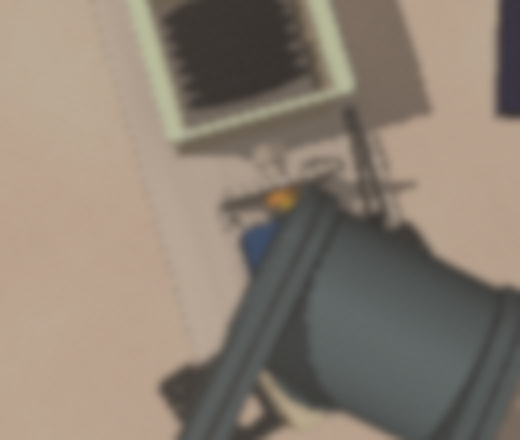

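The side view shows the closed fingertips at crop (430,340), above and behind the knob at (385,425). I'll descend behind the knob.

{"name": "servo_tool", "arguments": {"increments": [-0.002,0.003,0.01,0.003,1,-0.003,0.003,0.025,0.003,1,-0.003,0.003,0.04,0.003,1,-0.003,0.003,0.055,0.003,1,-0.003,0.003,0.07,0.003,1,-0.003,0.003,0.08,0.003,1,-0.003,0.003,0.09,0.003,1,-0.003,0.003,0.097,0.003,1,-0.003,0.003,0.1,0.003,1,-0.003,0.003,0.1,0.003,1]}}

```text
time: 2.2
position: [0.416, -0.1085, 0.1]
eef_rot: [-3.139, -0.0, 0.551]
force: [0.2, 0.9, 0.1]
width: 0.0007
```

Run:
```python
from h import *
from rig import *
o=get_obs();print(o["time"],o["position"],o["eef_rot"],o["width"],o["force"])
n=np.array([np.cos(.55),np.sin(.55)])
for sw in np.linspace(0,1.05,11):
    P=knob(sw)-.0155*n; print(round(sw,3),tool(o,(*P,.1),.55))
d=get_image("side"); np.savez("pics/side2.npz",**d)
f=d["frame"][110:210,230:350];cv2.imwrite("pics/side2.png",cv2.resize(f,None,fx=6,fy=6,interpolation=2))
print(proj(d,(*o["position"],)), proj(d,(.4405,-.0925,.1065)))
```

```text
2.2 [ 0.41604559 -0.10845132  0.09995574] [-3.13887623e+00 -3.80073914e-04  5.51002273e-01] 0.000732436809164102 [0.15719084 0.85877755 0.07318599]
0.0 [ 0.0139 -0.001  -0.      0.001 ]
0.105 [ 0.0203 -0.0046 -0.      0.001 ]
0.21 [ 0.027  -0.0075 -0.      0.001 ]
0.315 [ 0.034  -0.0097 -0.      0.001 ]
0.42 [ 0.0412 -0.0112  0.      0.001 ]
0.525 [ 0.0485 -0.0118  0.      0.001 ]
0.63 [ 0.0559 -0.0117  0.      0.001 ]
0.735 [ 0.0632 -0.0109  0.      0.001 ]
0.84 [ 0.0703 -0.0092  0.      0.001 ]
0.945 [ 0.0773 -0.0069  0.      0.001 ]
1.05 [ 0.084  -0.0038 -0.      0.001 ]
[314.43074221 188.24161911] [305.68795572 185.72667475]
```

View pics/side2.png

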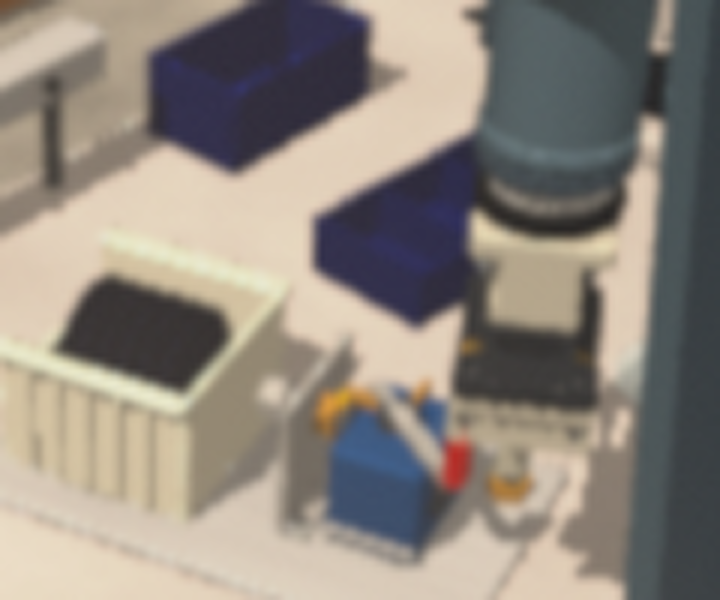

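The closed fingers, crop (512,465), sit just behind the knob at (456,465) at the right height. I'll push along the arc.

{"name": "servo_tool", "arguments": {"increments": [0.007,-0.001,0,0,1,0.014,-0.002,0,0,1,0.02,-0.0045,0,0,1,0.027,-0.0075,0,0,1,0.034,-0.0095,0,0,1,0.041,-0.011,0,0,1,0.045,-0.0115,0,0,1,0.0485,-0.012,0,0,1,0.0485,-0.012,0,0,1,0.0485,-0.012,0,0,1]}}

```text
time: 3.25
position: [0.4514, -0.073, 0.1003]
eef_rot: [-3.14, -0.001, 0.551]
force: [-1.7, 0.1, -1.4]
width: 0.0001
```

Run:
```python
from h import *
from rig import *
o=get_obs();print(o["time"],o["position"],o["eef_rot"],o["width"],o["force"])
n=np.array([np.cos(.55),np.sin(.55)])
for sw in np.linspace(.525,1.15,8):
    P=knob(sw)-.0155*n; print(round(sw,3),tool(o,(*P,.1),.55))
d=get_image("side"); np.savez("pics/side3.npz",**d)
f=d["frame"][110:210,230:350];cv2.imwrite("pics/side3.png",cv2.resize(f,None,fx=6,fy=6,interpolation=2))
b,m=red(d["frame"],(270,160,320,200));print(b,m,plane(d,b,.1065),knob(.525))
```

```text
3.25 [ 0.45139038 -0.0729625   0.10033975] [-3.13955467e+00 -6.53571760e-04  5.51232002e-01] 0.00013954643803936882 [-1.65895894  0.13026474 -1.40756754]
0.525 [-0.0002 -0.0001  0.0003  0.0012]
0.614 [ 0.0061 -0.0001  0.0003  0.0012]
0.704 [0.0123 0.0005 0.0003 0.0012]
0.793 [0.0185 0.0017 0.0003 0.0012]
0.882 [0.0245 0.0034 0.0003 0.0012]
0.971 [0.0303 0.0056 0.0003 0.0012]
1.061 [0.0359 0.0083 0.0003 0.0012]
1.15 [0.0413 0.0115 0.0003 0.0012]
(np.float64(293.98815269855197), np.float64(187.91443615620886)) 21 [ 0.4615438  -0.05737396  0.1065    ] [ 0.46441608 -0.06486005]
```

View pics/side3.png

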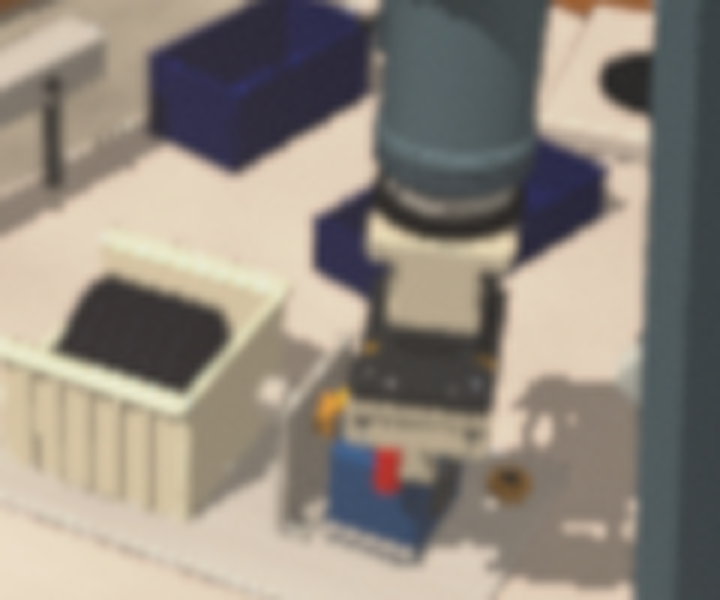

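The knob at crop (387,470) is being pushed along by the fingers, with a plausible force of about 2 N. I'll continue to the stop.

{"name": "servo_tool", "arguments": {"increments": [0.006,0,0,0,1,0.012,0.0005,0,0,1,0.0185,0.0015,0,0,1,0.0245,0.0035,0,0,1,0.029,0.005,0,0,1,0.032,0.0065,0,0,1,0.034,0.0075,0,0,1,0.035,0.008,0,0,1,0.0355,0.008,0,0,1,0.0355,0.008,0,0,1]}}

```text
time: 4.3
position: [0.4845, -0.0613, 0.1001]
eef_rot: [-3.138, 0.002, 0.551]
force: [-7.8, -1.0, 2.2]
width: 0.0006
```

Run:
```python
from h import *
from rig import *
o=get_obs();print(o["time"],o["position"],o["eef_rot"],o["width"],o["force"])
n=np.array([np.cos(.55),np.sin(.55)])
for sw in (1,1.05,1.1,1.2):
    P=knob(sw)-.0155*n; print(round(sw,3),tool(o,(*P,.1),.55))
d=get_image("side"); np.savez("pics/side4.npz",**d)
f=d["frame"][110:210,230:350];cv2.imwrite("pics/side4.png",cv2.resize(f,None,fx=6,fy=6,interpolation=2))
b,m=red(d["frame"],(260,160,320,200));print(b,m,plane(d,b,.1),knob(1.05))
d=get_image("top"); 
f=d["frame"][130:240,230:360];cv2.imwrite("pics/top4.png",cv2.resize(f,None,fx=4,fy=4,interpolation=2))
```

```text
4.3 [ 0.48454042 -0.06132793  0.10014439] [-3.13818785e+00  1.72144916e-03  5.51349363e-01] 0.0006138904042518246 [-7.83621953 -1.00279537  2.17257196]
1 [-0.0022 -0.0011  0.0002  0.0013]
1.05 [0.0009 0.0005 0.0001 0.0013]
1.1 [0.004  0.0022 0.0001 0.0013]
1.2 [0.0098 0.0061 0.0001 0.0013]
(np.float64(283.9285389167046), np.float64(185.12152935821575)) 20 [ 0.49958005 -0.05266022  0.1       ] [ 0.49880678 -0.05315086]
```

View pics/side4.png

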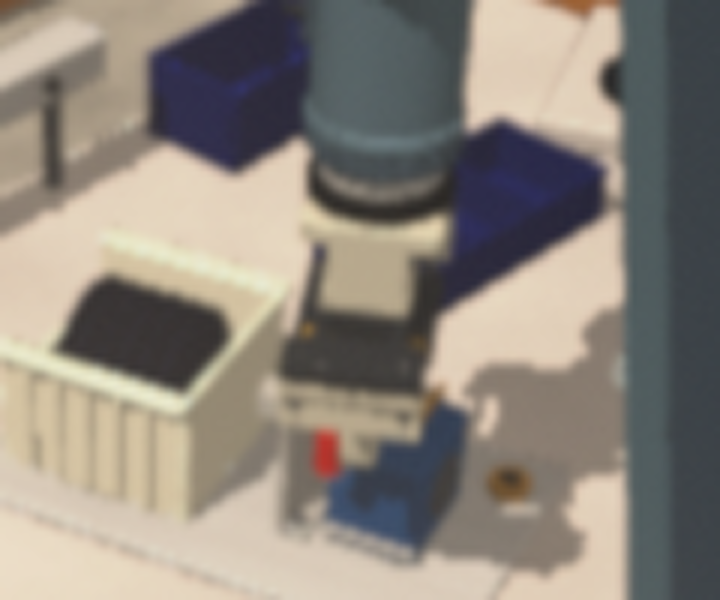

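View pics/top4.png

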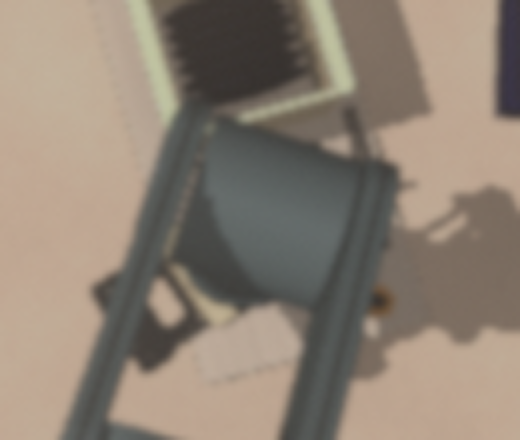

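Force of 8 N (spring alone is 3.2 N) and position within 1 mm both say the lever is at its stop. I'll press slightly more, hold, then lift clear so it springs home.

{"name": "servo_tool", "arguments": {"increments": [0.002,0.001,0,0,1,0.002,0.001,0,0,1,0.002,0.001,0,0,1,0,0,0,0,1,0,0,-0.02,0,1,0,0,-0.05,0,1,0,0,-0.09,0,1,0,0,-0.12,0,0.5,0,0,-0.13,0,0,0,0,-0.13,0,0]}}

```text
time: 5.4
position: [0.4867, -0.0621, 0.2318]
eef_rot: [3.141, -0.002, 0.551]
force: [-0.1, 0.6, -0.6]
width: 0.0197
```

Run:
```python
from h import *
from rig import *
o=get_obs();print(o["time"],o["position"],o["eef_rot"],o["width"],o["force"])
d=get_image("side"); np.savez("pics/side5.npz",**d)
f=d["frame"][110:210,230:350];cv2.imwrite("pics/side5.png",cv2.resize(f,None,fx=6,fy=6,interpolation=2))
b,m=red(d["frame"],(260,160,320,200));print(b,m,plane(d,b,.1065),knob(0))
c=np.array([.577,-.1048])
print(tool(o,(*c,.2),.243))
```

```text
5.4 [ 0.48670682 -0.06210279  0.23178703] [ 3.14084847e+00 -2.04995896e-03  5.51166628e-01] 0.019746845079610546 [-0.13523516  0.60543794 -0.59342436]
(np.float64(305.63457106274006), np.float64(185.6215108834827)) 33 [ 0.44095835 -0.09282179  0.1065    ] [ 0.44052578 -0.09222936]
[0.0545 0.0836 0.032  0.3082]
```

View pics/side5.png

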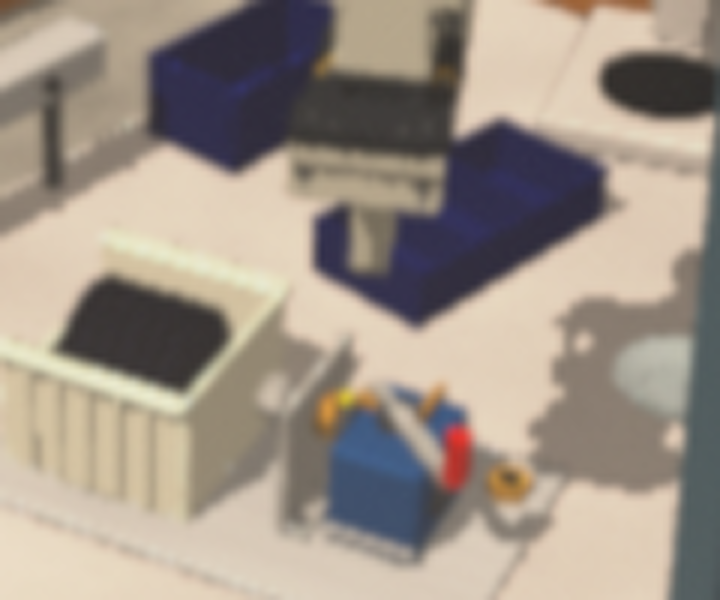

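The lever is home (knob pixel identical to the start), and a yellow mark has appeared on the nut, so the driver is turning. I'll check the stand pose with a projection onto the first pictures while I move over the gap.

{"name": "servo_tool", "arguments": {"increments": [0.01,0.015,0,0.06,0,0.02,0.03,0,0.12,-0.2,0.03,0.045,0.005,0.18,-0.4,0.04,0.06,0.01,0.24,-0.4,0.047,0.072,0.015,0.29,-0.4,0.052,0.08,0.02,0.308,-0.4,0.0545,0.0836,0.025,0.308,-0.4,0.0545,0.0836,0.03,0.308,-0.4,0.0545,0.0836,0.032,0.308,-0.4,0.0545,0.0836,0.032,0.308,-0.4]}}

```text
time: 6.45
position: [0.5751, -0.1039, 0.1975]
eef_rot: [-3.139, 0.002, 0.244]
force: [0.6, 0.4, -0.1]
width: 0.0652
```

Run:
```python
from h import *
from rig import *
o=get_obs();print(o["time"],o["position"],o["eef_rot"],o["width"],o["force"])
d=get_image("side"); np.savez("pics/side6.npz",**d)
f=d["frame"][110:210,230:350];cv2.imwrite("pics/side6.png",cv2.resize(f,None,fx=6,fy=6,interpolation=2))
c,s=np.cos(.243),np.sin(.243);O=np.array([.5559,-.1101])
pts=[(0,45,100),(0,-45,100),(-6,45,100),(22,0,82),(15,0,84),(29,0,84),(48,68,100),(48,-68,100),(0,45,8),(-86,38,78),(-28,38,78),(48,68,8)]
W=[(O[0]+(c*x-s*y)/1e3,O[1]+(s*x+c*y)/1e3,z/1e3) for x,y,z in pts]
for n,(x0,y0,x1,y1),k in(("top",(270,140,340,220),7),("side",(230,140,340,220),7)):
    z=np.load(f"pics/{n}0.npz");im=cv2.resize(z["frame"][y0:y1,x0:x1],None,fx=k,fy=k,interpolation=2)
    for w in W:
        u=(proj(z,w)-(x0,y0)+.5)*k-.5; cv2.drawMarker(im,(int(u[0]),int(u[1])),(0,255,0),0,10,1)
    cv2.imwrite(f"pics/ov_{n}.png",im)
```

```text
6.45 [ 0.57505223 -0.10394362  0.19749006] [-3.13911606e+00  1.65459006e-03  2.43722446e-01] 0.06515838373473802 [ 0.55036925  0.37497781 -0.08219127]
```

View pics/ov_top.png

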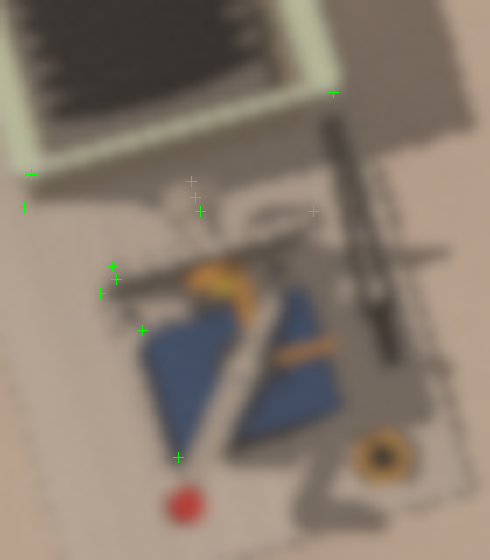

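View pics/ov_side.png

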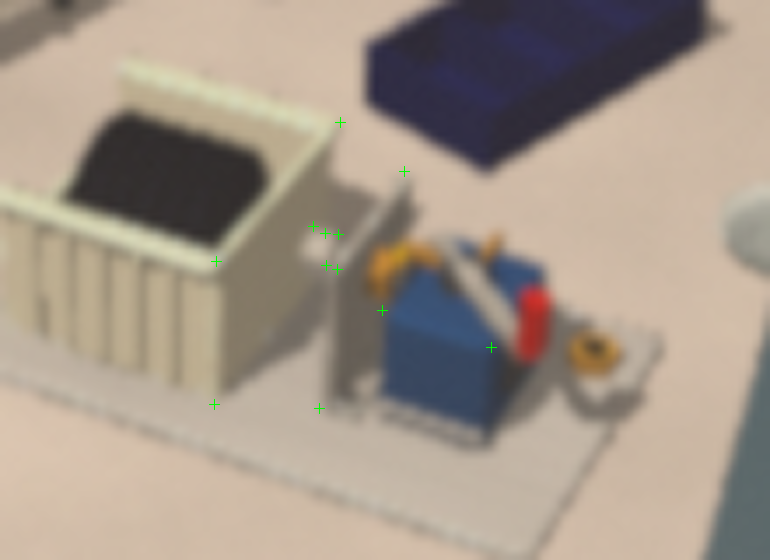

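View pics/side6.png

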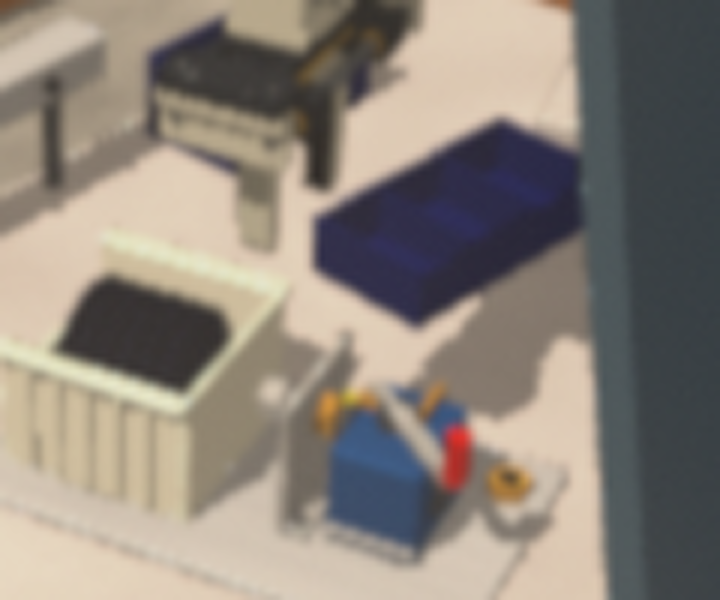

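The projected points fall within about 3 mm of the bracket, carrier, housing and head edges, against finger clearances of 14 to 18 mm in the gap. Side6 shows the open fingers at crop (258,240) and (320,180), above the gap. The descent goes in two steps.

{"name": "servo_tool", "arguments": {"increments": [0.0007,0.001,0.01,0,-0.4,0.0007,0.001,0.02,0,-0.4,0.0007,0.001,0.032,0,-0.4,0.0007,0.001,0.044,0,-0.4,0.0007,0.001,0.056,0,-0.4,0.0007,0.001,0.066,0,-0.4,0.0007,0.001,0.075,0,-0.4,0.0007,0.001,0.08,0,-0.4,0.0007,0.001,0.082,0,-0.4,0.0007,0.001,0.082,0,-0.4]}}

```text
time: 7.5
position: [0.5762, -0.1047, 0.1159]
eef_rot: [-3.14, 0.001, 0.244]
force: [0.3, -0.1, -0.1]
width: 0.0653
```

Run:
```python
from h import *
from rig import *
o=get_obs();print(o["time"],o["position"],o["eef_rot"],o["width"],o["force"])
print(tool(o,(.5755,-.105,.051),.243))
for n in("side","top"):
    d=get_image(n); np.savez(f"pics/{n}7.npz",**d)
    f=d["frame"][110:210,230:350];cv2.imwrite(f"pics/{n}7.png",cv2.resize(f,None,fx=6,fy=6,interpolation=2))
```

```text
7.5 [ 0.57619093 -0.10472079  0.11586921] [-3.13958595e+00  9.68880298e-04  2.43643401e-01] 0.06527674144557358 [ 0.30133812 -0.14881571 -0.10779274]
[-0.0007  0.0002  0.0649  0.0006]
```

View pics/side7.png

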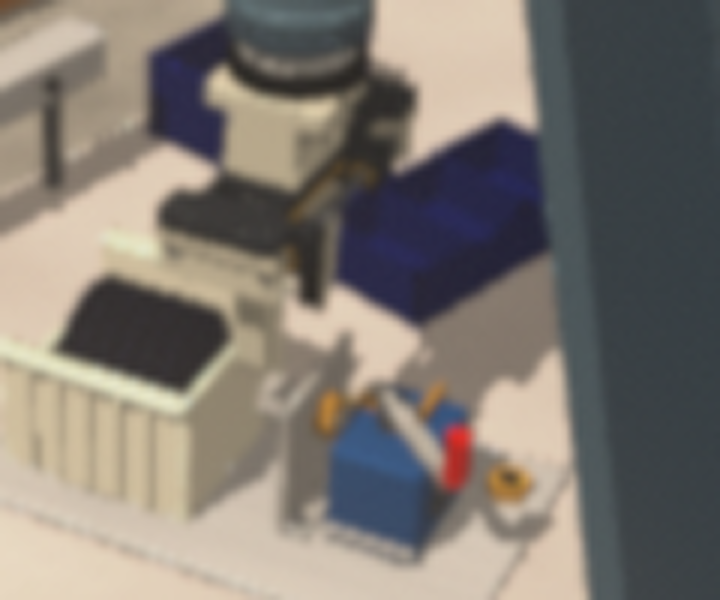

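The near finger's tip is at crop (258,365), between the carrier wall and the bracket. The lever is home and there is no contact force, so I'll go down to the head's height.

{"name": "servo_tool", "arguments": {"increments": [-0.0005,0,0.006,0,-0.4,-0.0005,0,0.014,0,-0.4,-0.0005,0,0.022,0,-0.4,-0.0005,0,0.03,0,-0.4,-0.0005,0,0.038,0,-0.4,-0.0005,0,0.046,0,-0.4,-0.0005,0,0.054,0,-0.4,-0.0005,0,0.061,0,-0.4,-0.0005,0,0.065,0,-0.4,-0.0005,0,0.065,0,-0.4]}}

```text
time: 8.6
position: [0.5756, -0.1047, 0.0507]
eef_rot: [-3.139, 0.001, 0.244]
force: [-0.8, -0.7, -0.6]
width: 0.0655
```

Run:
```python
from h import *
from rig import *
o=get_obs();print(o["time"],o["position"],o["eef_rot"],o["width"],o["force"])
for n in("side","top"):
    d=get_image(n); np.savez(f"pics/{n}8.npz",**d)
    f=d["frame"][110:210,230:350];cv2.imwrite(f"pics/{n}8.png",cv2.resize(f,None,fx=6,fy=6,interpolation=2))
```

```text
8.6 [ 0.57555217 -0.10469786  0.050684  ] [-3.13942805e+00  1.19460649e-03  2.43662954e-01] 0.06548872602823692 [-0.84467784 -0.69290531 -0.60313624]
```

View pics/side8.png

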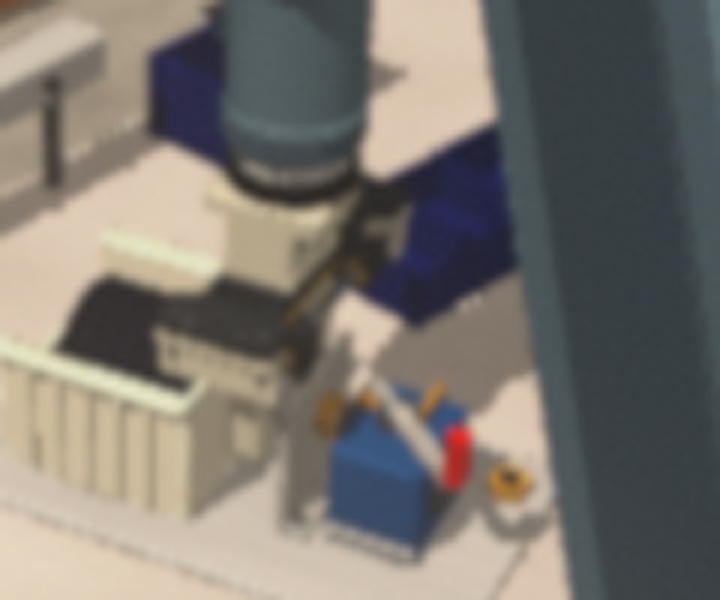

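The near finger at (248,435) is down in the gap clear of both walls. I'll close the jaws.

{"name": "servo_tool", "arguments": {"increments": [0,0,0,0,0.2,0,0,0,0,0.5,0,0,0,0,1,0,0,0,0,1,0,0,0,0,1,0,0,0,0,1,0,0,0,0,1,0,0,0,0,1,0,0,0,0,1,0,0,0,0,1]}}

```text
time: 9.7
position: [0.5761, -0.1045, 0.0516]
eef_rot: [-3.14, -0.0, 0.244]
force: [-0.7, 3.7, 0.8]
width: 0.024
```

Run:
```python
from h import *
from rig import *
o=get_obs();print(o["time"],o["position"],o["eef_rot"],o["width"],o["force"],o["wrist_torque"])
d=get_image("side"); np.savez("pics/side9.npz",**d)
f=d["frame"][110:210,230:350];cv2.imwrite("pics/side9.png",cv2.resize(f,None,fx=6,fy=6,interpolation=2))
```

```text
9.7 [ 0.57607698 -0.10451024  0.05157294] [-3.13975797e+00 -4.90025529e-05  2.43751280e-01] 0.024030971136114295 [-0.66176787  3.68349699  0.83170492] [0.62308589 0.01455542 0.05616372]
```

View pics/side9.png

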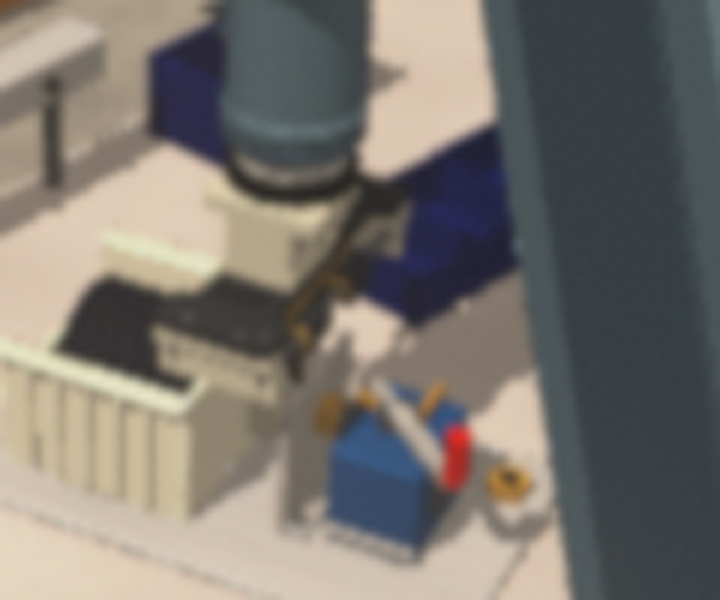

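Width is 24.0 mm, exactly the across-flats size, so the head is squared and gripped. I'll hold it for about 10 s.

{"name": "servo_tool", "arguments": {"increments": [0,0,0,0,1,0,0,0,0,1,0,0,0,0,1,0,0,0,0,1,0,0,0,0,1,0,0,0,0,1,0,0,0,0,1,0,0,0,0,1,0,0,0,0,1,0,0,0,0,1]}}

```text
time: 10.75
position: [0.5761, -0.1045, 0.0516]
eef_rot: [-3.14, -0.0, 0.244]
force: [0.8, 2.8, 1.5]
width: 0.0237
```

{"name": "servo_tool", "arguments": {"increments": [0,0,0,0,1,0,0,0,0,1,0,0,0,0,1,0,0,0,0,1,0,0,0,0,1,0,0,0,0,1,0,0,0,0,1,0,0,0,0,1,0,0,0,0,1,0,0,0,0,1]}}

```text
time: 11.75
position: [0.5761, -0.1045, 0.0516]
eef_rot: [-3.14, -0.0, 0.244]
force: [0.3, 3.0, 1.9]
width: 0.0238
```

{"name": "servo_tool", "arguments": {"increments": [0,0,0,0,1,0,0,0,0,1,0,0,0,0,1,0,0,0,0,1,0,0,0,0,1,0,0,0,0,1,0,0,0,0,1,0,0,0,0,1,0,0,0,0,1,0,0,0,0,1]}}

```text
time: 12.75
position: [0.5761, -0.1045, 0.0516]
eef_rot: [-3.14, -0.0, 0.244]
force: [-0.6, 3.5, 1.2]
width: 0.0235
```

{"name": "servo_tool", "arguments": {"increments": [0,0,0,0,1,0,0,0,0,1,0,0,0,0,1,0,0,0,0,1,0,0,0,0,1,0,0,0,0,1,0,0,0,0,1,0,0,0,0,1,0,0,0,0,1,0,0,0,0,1]}}

```text
time: 13.75
position: [0.5761, -0.1045, 0.0516]
eef_rot: [-3.14, -0.0, 0.244]
force: [0.7, 4.1, 1.6]
width: 0.0236
```

{"name": "servo_tool", "arguments": {"increments": [0,0,0,0,1,0,0,0,0,1,0,0,0,0,1,0,0,0,0,1,0,0,0,0,1,0,0,0,0,1,0,0,0,0,1,0,0,0,0,1,0,0,0,0,1,0,0,0,0,1]}}

```text
time: 14.75
position: [0.5761, -0.1045, 0.0516]
eef_rot: [-3.14, -0.0, 0.244]
force: [0.7, 3.8, 1.3]
width: 0.0237
```

{"name": "servo_tool", "arguments": {"increments": [0,0,0,0,1,0,0,0,0,1,0,0,0,0,1,0,0,0,0,1,0,0,0,0,1,0,0,0,0,1,0,0,0,0,1,0,0,0,0,1,0,0,0,0,1,0,0,0,0,1]}}

```text
time: 15.75
position: [0.5761, -0.1045, 0.0516]
eef_rot: [-3.14, -0.0, 0.244]
force: [0.1, 2.9, 1.9]
width: 0.0239
```

{"name": "servo_tool", "arguments": {"increments": [0,0,0,0,1,0,0,0,0,1,0,0,0,0,1,0,0,0,0,1,0,0,0,0,1,0,0,0,0,1,0,0,0,0,1,0,0,0,0,1,0,0,0,0,1,0,0,0,0,1]}}

```text
time: 16.75
position: [0.5761, -0.1045, 0.0516]
eef_rot: [-3.14, -0.0, 0.244]
force: [-0.5, 2.8, 2.2]
width: 0.0242
```

Run:
```python
from h import *
from rig import *
o=get_obs();print(o["time"],o["position"],o["eef_rot"],o["width"],o["force"],o["wrist_torque"])
d=get_image("side"); np.savez("pics/sideA.npz",**d)
```

```text
16.75 [ 0.57608346 -0.10450018  0.05159453] [-3.13974118e+00 -7.61570655e-05  2.43751780e-01] 0.02420404470676097 [-0.52470015  2.80183271  2.23474729] [0.53328236 0.04400714 0.07359609]
```

{"name": "servo_tool", "arguments": {"increments": [0,0,0,0,1,0,0,0,0,1,0,0,0,0,1,0,0,0,0,1,0,0,0,0,1,0,0,0,0,1,0,0,0,0,1,0,0,0,0,1,0,0,0,0,1,0,0,0,0,1]}}

```text
time: 17.8
position: [0.5761, -0.1045, 0.0516]
eef_rot: [-3.14, -0.0, 0.244]
force: [-0.2, 3.8, 1.6]
width: 0.0239
```

{"name": "servo_tool", "arguments": {"increments": [0,0,0,0,1,0,0,0,0,1,0,0,0,0,1,0,0,0,0,1,0,0,0,0,1,0,0,0,0,1,0,0,0,0,1,0,0,0,0,1,0,0,0,0,1,0,0,0,0,1]}}

```text
time: 18.8
position: [0.5761, -0.1045, 0.0516]
eef_rot: [-3.14, -0.0, 0.244]
force: [0.3, 3.2, 3.0]
width: 0.024
```

Run:
```python
from h import *
from rig import *
o=get_obs();print(o["time"],o["position"],o["eef_rot"],o["width"],o["force"],o["wrist_torque"])
d=get_image("side"); np.savez("pics/sideB.npz",**d)
tp=get_image("top");np.savez("pics/topB.npz",**tp)
ims=[np.load(f"pics/side{k}.npz")["frame"] for k in "089AB"]
c=[cv2.resize(f[165:195,275:315],None,fx=6,fy=6,interpolation=2) for f in ims]
cv2.imwrite("pics/nut.png",np.vstack([np.hstack(c[:3]),np.hstack([c[3],c[4],c[4]*0])]))
cv2.imwrite("pics/sideB.png",d["frame"])
for a,b in((2,3),(3,4)):
    print(np.abs(ims[a][165:195,275:300].astype(int)-ims[b][165:195,275:300]).max(), np.abs(ims[a].astype(int)-ims[b]).max())
b,m=red(d["frame"],(260,160,320,200));print(b,m)
for n,a,bb in(("side",np.load("pics/side0.npz")["frame"],d["frame"]),("top",np.load("pics/top0.npz")["frame"],tp["frame"])):
    cv2.imwrite(f"pics/diff_{n}.png",np.clip(np.abs(a.astype(int)-bb)*4,0,255).astype(np.uint8))
```

```text
18.8 [ 0.57607919 -0.10451446  0.05160398] [-3.13976935e+00 -8.82622651e-05  2.43717272e-01] 0.02398235671119142 [0.2544089  3.17700711 3.01672316] [ 0.59100403 -0.01909255  0.06592913]
16 19
3 6
(np.float64(305.60204846365224), np.float64(185.58830876842367)) 34
```

View pics/nut.png

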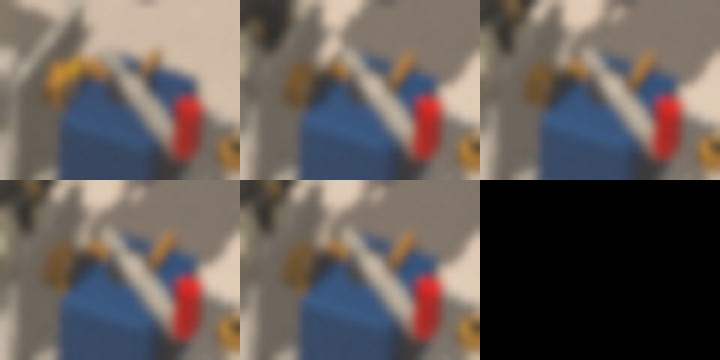

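View pics/diff_top.png

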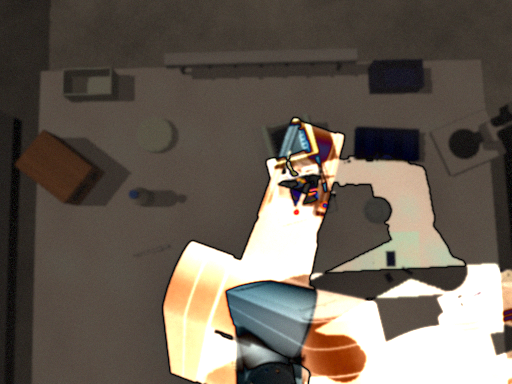

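View pics/sideB.png

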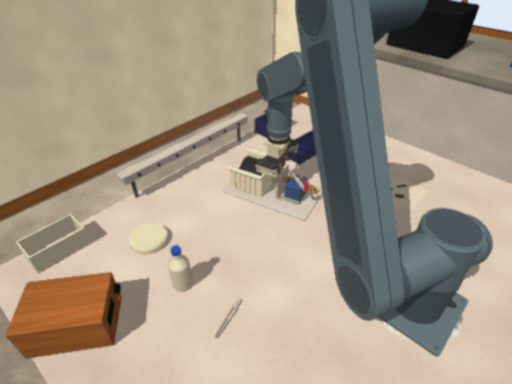

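The nut turned after I gripped the head (pixel change 16). It then stood still over the last 2 s (change 3, which is image noise), 9 s after gripping. The loose items visible in the views haven't moved, the lever is home and the grip width is 24 mm, so I'm handing in.

```bash
python3 -c "
from rig import *
print(job_done()); o=get_obs(); print(o['time'],o['width'],o['force'])"
```

```text
the job is handed in; nothing more can be done
None
the job is handed in; nothing more can be done
```

I handed the job in at about 19 s with the fingers still gripping the bolt head. By my checks the nut is tight, but `job_done()` gives no verdict.

- **Lever:** I pushed the knob to its stop with closed fingers. The force rose to 8 N, against 3.2 N for the spring alone, and the tool was within 1 mm of the expected stop position. I then lifted clear and the lever sprang home; in the last side picture the knob is still within 0.1 px of where it started.
- **Bolt head:** I opened the fingers to 65 mm, went down into the gap without touching either wall, and gripped the head. The jaws stopped at 24.0 mm, which is the across-flats size, and stayed at 23.5–24.2 mm to the end. The grasp point was about 2 mm from where I estimated the head to be.
- **Nut:** The driver started. The nut moved in the picture after I gripped the head, and showed no change over the last 2 s of the 9 s hold. I judged tightness from this standstill and the 3–7 s you gave, not from a reading of the thread angle.
- **Loose items:** Those still visible showed no movement in the top-view comparison. The black tweezers and spare nut were hidden or shaded by the arm in that last top picture; nothing came near them, and in side pictures up to the grip the spare nut had not moved.

My projected stand outline missed some bracket and housing edges by up to about 3 mm in the overlay. That was small against the 14–18 mm finger clearance in the gap.

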